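# A shot of contact cleaner for the contactor

## Task

The contactor standing in the drip tray is waiting for a shot of contact cleaner: press the blue nozzle cap of the cleaner can behind it all the way down for a moment, then let go so that it springs fully back up. Leave the orange lubricant cap unpressed, and do not shift or tip the contactor.

Things in the scene. Friction and masses are not known exactly. Their poses are not given: they have to be found in the camera images.
- cleaner_cap_top (a point): centre of the flat top of the BLUE sprung cap (round, 38 mm across, 28 mm tall, small black nozzle on its side) on a fixed white spray can with a blue band. 202 mm above the table when up, highest point of its stand; moves down with the cap. x axis: level, along the nozzle towards tray and contactor; z up. Nothing overhead; a clamp post 133 mm high stands 43 mm behind the can's axis
- cleaner_cap (a joint): how far the blue cap is pressed, in m: 0 up, 0.010 fully down. It travels straight down against a spring: about 1.5 N to start, about 6 N fully down, then a hard stop; it springs back by itself when released
- lubricant_cap (a joint): how far the ORANGE cap of the other fixed can is pressed, in m: 0 up, 0.010 fully down. Same can, cap, spring and stand, but orange band and cap, and a white circuit breaker in its tray; not to be pressed. The cans stand at least 230 mm apart and change places from run to run
- contactor: the contactor: a loose black and grey block 54 x 62 mm, 83 mm high, with a blue patch on top and brass screws, standing upright in the shallow aluminium drip tray ahead of the blue-capped can, its middle about 106 mm from the can's axis; origin at the centre of its underside, 12 mm above the table, z up
Not all that is in view belongs to the job. What is shaped like the contactor but turquoise is not meant.

How it is judged:
On the way:
1. the blue cap is pressed all the way down (at least 7 of its 10 mm) for 0.1 s (value of joint cleaner_cap above 0.007 m), for 0.1 s.
At the end, for the whole second after the job is handed in: After having been pressed down, the blue cap is back up (within 2 mm), the orange cap is up (within 2 mm), and the contactor rests upright (within 10 degrees) within 15 mm of where it stood (value of joint each of cleaner_cap, lubricant_cap below 0.002 m and distance of contactor from where it was at the start of the episode below 0.015 m and angle between contactor's own z axis and vertical below 0.17 rad and linear speed of contactor below 0.02 m/s); the robot touches nothing.
It fails at once if the orange lubricant cap is pressed by more than 4 mm (value of joint lubricant_cap above 0.004 m).
It fails at once if the contactor is tipped by more than 20 degrees or shifted by more than 20 mm (angle between contactor's own z axis and vertical above 0.35 rad or distance of contactor from where it was at the start of the episode above 0.02 m).
It also fails if it takes over 27 s, if anything falls off the work surface, if the arm or the gripper's body presses on something with over 40 N, if the wrist force passes 120 N, or if a joint passes its speed limit or range.

## Robot

A 6-joint arm with a two-finger parallel gripper is mounted at the origin on the work surface. World frame = base frame: x ahead of the robot, y to its left, z up, the work surface at z = 0. Lengths are in m, angles in rad, forces in N, time in s.
With the tool pointing down it reaches from about 0.3 to 0.875 m from the base axis. Payload 6.4 kg.
Tool frame: the origin (TCP) lies midway between the tips of the shut fingers; the grasp point (between the pads) lies 19 mm behind it (env.grip_point_offset is the distance from the TCP to the grasp point, in m); z points along the fingers, y is the line along which they close (so a half turn about z gives the same grasp; the last joint's range is limited). The gripper opens to 85 mm and grips with 20 to 120 N. Pads are 22 mm wide; open, the fingers measure 114 mm over their backs; the gripper's body (76 mm by 85 mm) begins 54 mm behind the grasp point. The pads swing forward as they close: fully open they stand 13 mm farther back than shut.
Start: joints at [-1.394, 0.181, 1.607, -0, 1.354, -0.206], TCP at [0.215, -0.533, 0.196] pointing down, gripper open.
Joint ranges: [-2.99, 2.99], [-0.89, 2.07], [0.3, 2.58], [-1.14, 4.28], [0, 2.63], [-3.12, 3.12]. Speed limits (rad/s): [2.57, 2.57, 3.01, 3.14, 3.14, 3.14].

## Interface

Orientations are given as a rotation vector (axis times angle).
In Python, from cell import env, inverse_kinematics, viewer, workorder, models gives the robot as it stands. Calls block until the motion is done:
- env.reach(position, orientation): joint-space move of the TCP to a pose.
- env.servo_line(position, attitude=None, feed=0.15, f_stop=None): straight line of the TCP; attitude=None keeps the orientation; feed is the mean speed in m/s. With f_stop (N) it stops when the force on the tool has changed by that much, and returns True; else False.
- env.move_j(angles): joint-space move.
- env.grip(opening, strength=None): opening from 0.0 (shut) to 1.0 (fully open); strength is the grip in N (None keeps the last); returns when the fingers have stopped.
- env.dwell(seconds).
- inverse_kinematics(position, orientation): joint angles nearest the present ones, or None.
- env.get_obs(): the state.
- viewer.grab_frame(name): name is "scene" or "top" or "wrist"; returns the picture (400x640x3 uint8, red, green, blue); there is no depth.
- viewer.camera_params(name): a dict with "K" (3x3 intrinsics, pixels), "R" (3x3) and "t" (3): a world point X has camera coordinates R X + t; the wrist camera has in their place "hand_eye" (4x4, takes a point from camera to tool coordinates, whose origin is the TCP and whose axes are the flange's). Camera axes: x right, y down, z forward; pixel columns grow to the right and rows downward; lengths in m; the calibration is good to about 2 mm. A picture is of the moment at which its call begins: read the wrist's pose just before it. camera_params takes no time and is no camera call.
A pose or a line that the arm cannot do raises env.IKError and nothing moves.
- workorder.job_done(): hands the job in; it is judged then, once.
Trained networks look in the newest picture that a camera, given by its name, has taken for a name from the list of things; names that differ only in an ending like _2 or _b are one class to them, and where a whole thing is asked for, a point or a joint stands for the part that bears it (a point fixed in the world has none). Each returns a list of dicts, best first, with "score" (0 to 1); they miss things now and then, are a little off and sometimes report something else, mostly with a low value. They report only what shows in the picture. A call takes as long as a camera call. They do not tell look-alikes from the thing itself.
- models.boxes_of(camera, thing): "uv" ([column, row] in pixels, amid what is visible of it).
The state is a dict: "t": time; "qpos": joint angles; "joint_velocities": joint speeds; "joint_torque": joint torques, N m; "tcp_pos": TCP position; "tcp_rot": TCP orientation; "force": force on the tool from outside, world axes, zero at the start; "wrist_torque": the same for the moment, N m; "width": opening from 0.0 (shut) to 1.0 (fully open); "finger_force": force on a finger pad.
Only numpy, scipy, OpenCV 4.12 (cv2) and the standard library are available. Lean on these libraries where they do the work, as an engineer would, in place of code of your own. Each camera call takes 0.05 s, during which the arm holds its last target. There are 200 camera calls.

## Working session

There is one attempt and no reset: what is moved stays moved. The work goes in short steps, each a Python script; the robot and the scene stay as the last script left them, time stands still between calls to the robot, and variables do not carry over. Pictures are saved under pics/ and viewed, at most 10 in all, crops included, and the job is handed in when it is done.

```bash
mkdir -p pics; python3 - <<'E'
from cell import env, viewer, models
import cv2
for n in ("scene","top"):
    im=viewer.grab_frame(n); cv2.imwrite(f"pics/{n}0.png",im[...,::-1])
    for th in ("cleaner_cap_top","cleaner_cap","lubricant_cap","contactor"):
        print(n,th,[(d["uv"],round(d["score"],2)) for d in models.boxes_of(n,th)])
    p=viewer.camera_params(n); print(p)
print(env.get_obs()["t"])
E
```

```text
scene cleaner_cap_top [([388.3, 165.1], 0.54)]
scene cleaner_cap [([390.8, 163.8], 0.78)]
scene lubricant_cap [([233.8, 160.4], 0.69)]
scene contactor [([460.1, 265.8], 0.77), ([312.3, 235.0], 0.71), ([377.1, 247.7], 0.68), ([302.2, 281.6], 0.63)]
{'K': array([[370.65892505,   0.        , 315.46846632],
       [  0.        , 370.65892505, 200.97192737],
       [  0.        ,   0.        ,   1.        ]]), 'R': array([[-0.18692179,  0.98224851, -0.01575165],
       [ 0.62441963,  0.106418  , -0.77380574],
       [-0.75839328, -0.15447679, -0.6332271 ]]), 't': array([ 0.12426937, -0.26260797,  1.29070096])}
top cleaner_cap_top [([251.2, 241.7], 0.86)]
top cleaner_cap [([247.2, 242.3], 0.66)]
top lubricant_cap [([417.0, 221.9], 0.89), ([261.8, 197.5], 0.72)]
top contactor [([259.9, 196.6], 0.83), ([318.5, 144.8], 0.8), ([197.7, 195.8], 0.77), ([324.1, 211.7], 0.66)]
{'K': array([[386.81714536,   0.        , 318.55758492],
       [  0.        , 386.81714536, 196.73937443],
       [  0.        ,   0.        ,   1.        ]]), 'R': array([[-2.32000695e-02, -9.99730586e-01, -7.16268901e-04],
       [-9.86846613e-01,  2.30157228e-02, -1.60012622e-01],
       [ 1.59985998e-01, -3.00545641e-03, -9.87114709e-01]]), 't': array([0.00754788, 0.62127112, 0.86290374])}
0.5
```

View pics/scene0.png

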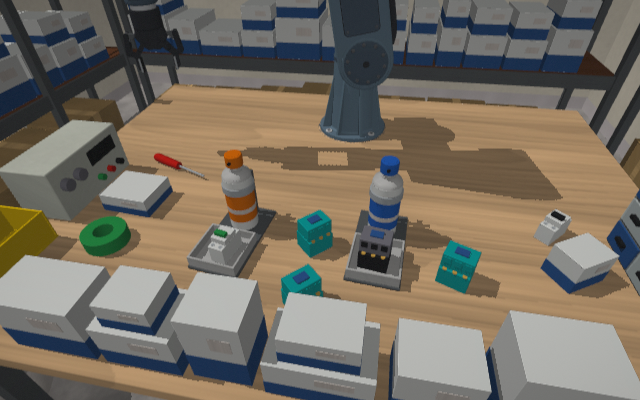

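View pics/top0.png

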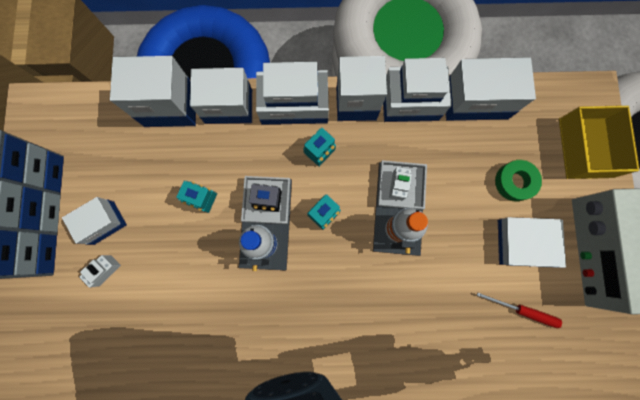

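```bash
cat > h.py <<'E'
import numpy as np
from cell import viewer
def ray(n,uv,z):
    p=viewer.camera_params(n); K,R,t=p["K"],p["R"],p["t"]
    c=-R.T@t; d=R.T@np.linalg.inv(K)@[*uv,1]
    return c+d*(z-c[2])/d[2]
E
python3 - <<'E'
from h import *
import cv2
for n,u in (("top",(251.2,241.7)),("top",(417,221.9)),("scene",(389.5,164)),("scene",(233.8,160.4))): print(n,ray(n,u,.195).round(4))
for u in ((259.9,196.6),(318.5,144.8),(197.7,195.8),(324.1,211.7)): print(u,ray("top",u,.095).round(3))
a=cv2.imread("pics/top0.png")[150:280,180:310]; b=cv2.imread("pics/scene0.png")[140:270,330:460]
cv2.imwrite("pics/crop.png",cv2.resize(cv2.hconcat([a,b]),(800,400),interpolation=cv2.INTER_CUBIC))
E
```

```text
top [0.5123 0.1265 0.195 ]
top [ 0.5434 -0.1981  0.195 ]
scene [0.52   0.1287 0.195 ]
scene [ 0.5592 -0.1903  0.195 ]
(259.9, 196.6) [0.617 0.125 0.095]
(318.5, 144.8) [ 0.735 -0.009  0.095]
(197.7, 195.8) [0.622 0.264 0.095]
(324.1, 211.7) [ 0.58  -0.018  0.095]
```

View pics/crop.png

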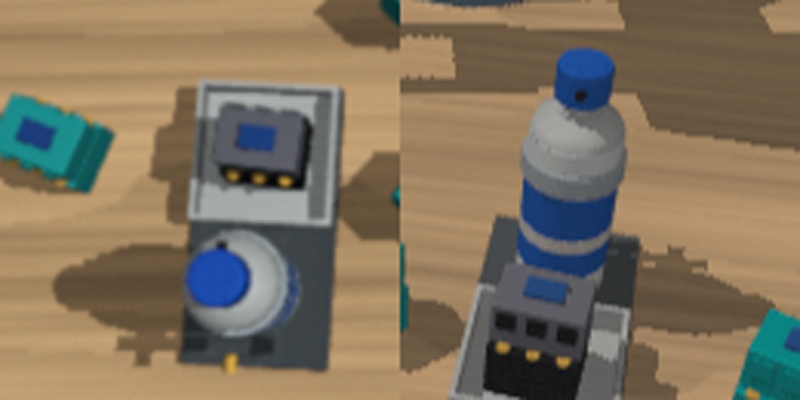

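Candidates: the black and grey block in the tray at top (265,197), and turquoise look-alikes at (197,196), (319,146) and (324,211). The crop confirms the black and grey one is the contactor. The cap behind it at top (250.5,240.4) / scene (390,159.5) is blue with its nozzle towards the tray. The orange cap at top (417,222) stays clear.

```bash
python3 - <<'E'
from h import *
from cell import env, viewer, models, inverse_kinematics
import cv2
from scipy.spatial.transform import Rotation as Ro
a=ray("top",(250.5,240.4),.202); b=ray("scene",(390.1,158.5),.202); print(a,b)
p=(a+b)/2
o=env.get_obs(); print(o["tcp_rot"])
c=o["tcp_pos"]; env.servo_line([c[0],c[1],0.36],feed=0.2)
env.grip(0.0)
q=[np.pi,0,0]
print(inverse_kinematics([p[0]-.06,p[1],.36],q))
env.reach([p[0]-.06,p[1],.36],q)
o=env.get_obs()
im=viewer.grab_frame("wrist"); cv2.imwrite("pics/w0.png",im[...,::-1])
print([(d["uv"],d["score"]) for d in models.boxes_of("wrist","cleaner_cap_top")])
w=viewer.camera_params("wrist"); H=w["hand_eye"]; print(w)
T=np.eye(4);T[:3,:3]=Ro.from_rotvec(o["tcp_rot"]).as_matrix();T[:3,3]=o["tcp_pos"]
M=T@H; X=np.linalg.inv(M)@[*p[:2],.202,1]; u=w["K"]@X[:3]; print("pred",u/u[2]); np.save("M.npy",M)
print(o["t"],o["tcp_pos"])
E
```

```text
[0.51449232 0.12665521 0.202     ] [0.51022128 0.12877865 0.202     ]
[-3.08420115e+00 -5.97541438e-01  3.00214465e-05]
[ 2.18571059e-02 -1.50103690e-01  1.61775724e+00 -4.44089210e-16
  1.67393910e+00  1.59265343e+00]
[([320.9, 105.8], 0.61)]
{'K': array([[344.92486486,   0.        , 319.66608835],
       [  0.        , 344.92486486, 201.29675435],
       [  0.        ,   0.        ,   1.        ]]), 'hand_eye': array([[-3.27348122e-05, -9.50812171e-01, -3.09768002e-01,
         7.94748707e-02],
       [ 9.99999936e-01,  7.91293403e-05, -3.48557466e-04,
         2.21460533e-06],
       [ 3.55924418e-04, -3.09767994e-01,  9.50812107e-01,
        -1.78309491e-01],
       [ 0.00000000e+00,  0.00000000e+00,  0.00000000e+00,
         1.00000000e+00]])}
pred [319.09265219 110.87272354   1.        ]
4.7333 [0.45260507 0.12714129 0.35993598]
```

View pics/w0.png

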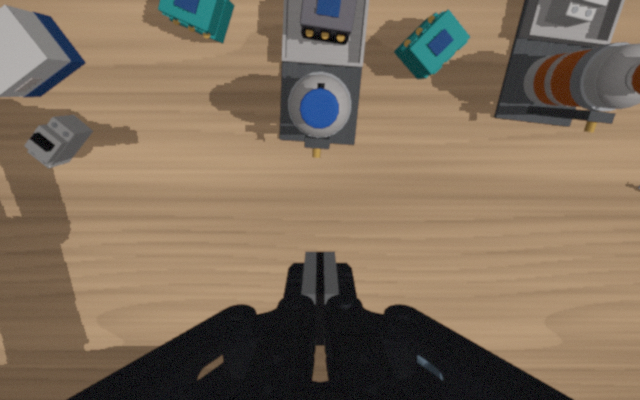

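The wrist picture shows the blue cap disc centred at about (320,107), with the nozzle and contactor ahead of it. That puts the cap near x 0.515, y 0.127.

```bash
python3 - <<'E'
from cell import env
x,y=.515,.127
env.servo_line([x,y,.30],feed=.12)
env.servo_line([x,y,.212],feed=.12)
print(env.get_obs()["force"].round(2))
print(env.servo_line([x,y,.187],feed=.02,f_stop=12))
o=env.get_obs(); print(o["tcp_pos"],o["force"].round(2))
env.dwell(.4)
o=env.get_obs(); print(o["tcp_pos"],o["force"].round(2),o["t"])
E
```

```text
[0.23 0.66 0.5 ]
False
[0.51512688 0.12698441 0.18717479] [ 0.29 -0.26  0.41]
[0.51499299 0.12701518 0.18700849] [0.16 0.25 0.16] 8.3917
```

```bash
python3 - <<'E'
from cell import env,viewer
import cv2
s=viewer.grab_frame("scene")[100:260,310:470,::-1]; t=viewer.grab_frame("top")[150:310,180:340,::-1]
cv2.imwrite("pics/c1.png",cv2.resize(cv2.hconcat([s,t]),(800,400),interpolation=cv2.INTER_CUBIC)); print(env.get_obs()["width"])
E
```

```text
-0.003486052851446698
```

View pics/c1.png

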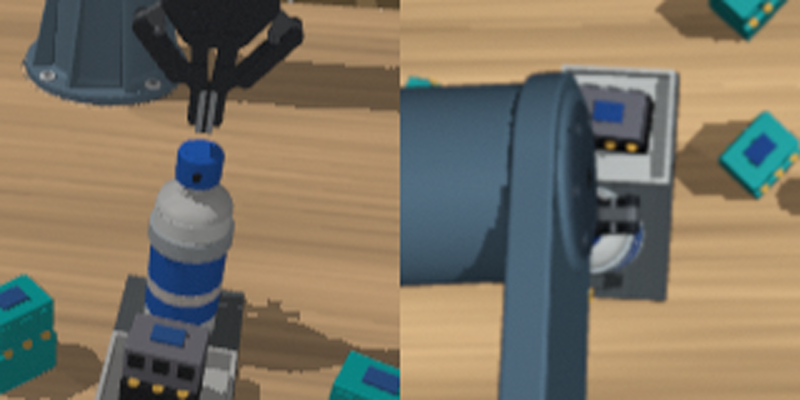

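```bash
python3 - <<'E'
from h import *
def pr(n,X):
    p=viewer.camera_params(n); u=p["K"]@(p["R"]@np.array(X)+p["t"]); return (u/u[2])[:2].round(1)
for X in ([.515,.127,.187],[.515,.127,.202],[.515,.127,.23],[.515,.127,.3],[.455,.127,.187]): print(X,pr("scene",X),pr("top",X))
M=np.load("M.npy");w=viewer.camera_params("wrist")
for X in ([.515,.127,.202,1],[.4525,.1271,.36,1]):
    u=w["K"]@(np.linalg.inv(M)@X)[:3]; print(u[:2]/u[2])
E
```

```text
[0.515, 0.127, 0.187] [388.3 165.8] [251.7 240.5]
[0.515, 0.127, 0.202] [389.1 159.7] [250.3 240.1]
[0.515, 0.127, 0.23] [390.7 147.8] [247.7 239.4]
[0.515, 0.127, 0.3] [394.9 115.3] [240.1 237.3]
[0.455, 0.127, 0.187] [389.4 150.6] [251.5 271.6]
[319.84959191 107.97688042]
[319.85305551 237.63332781]
```

The fingertips show at scene (392,153), but a tip at the reported TCP would project to (388,166). They seem to be about 30 mm above the cap. I'll check from the wrist before going lower.

```bash
python3 - <<'E'
from cell import env,viewer
import cv2
s=viewer.grab_frame("wrist")[130:330,220:420,::-1]
cv2.imwrite("pics/c2.png",cv2.resize(s,(600,600),interpolation=cv2.INTER_CUBIC))
E
```

```text
(no output)
```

View pics/c2.png

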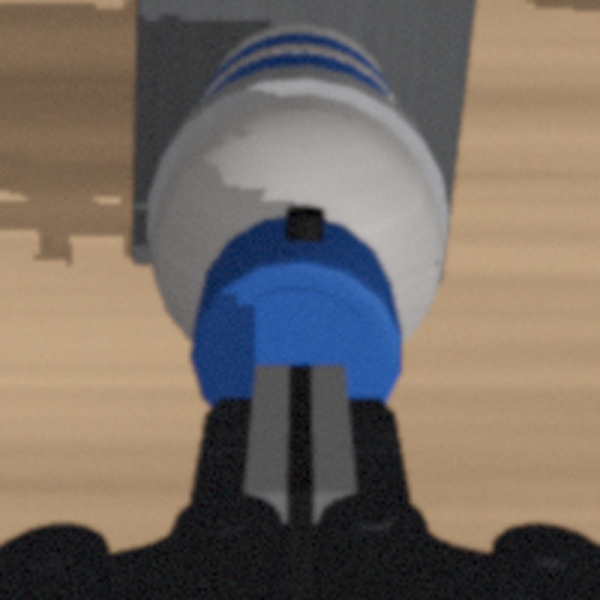

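The wrist crop shows the tips in line with the cap over the centre of the disc. Their size and position fit a height of about 20–30 mm above it. I'll keep lowering with a force stop.

```bash
python3 - <<'E'
from cell import env
x,y=.515,.127
for z in (.18,.176,.172,.168,.164,.160,.156,.152,.148):
    r=env.servo_line([x,y,z],feed=.02,f_stop=9)
    o=env.get_obs(); print(z,r,o["tcp_pos"].round(4),o["force"].round(2),o["t"])
    if r or o["force"][2]>8: break
E
```

```text
0.18 False [0.5149 0.127  0.1798] [ 0.39 -0.33  0.39] 9.0417
0.176 False [0.5149 0.127  0.1758] [ 0.31  0.39 -0.58] 9.3917
0.172 False [0.5149 0.127  0.1718] [-0.43  0.18  0.63] 9.7417
0.168 False [0.5148 0.127  0.1678] [ 0.1  -0.53 -0.05] 10.0917
0.164 False [0.5154 0.127  0.1643] [0.65 0.17 3.18] 10.4417
0.16 False [0.5154 0.127  0.1603] [1.95 0.54 3.51] 10.7917
0.156 False [0.5154 0.127  0.1565] [0.64 0.19 6.31] 11.1417
0.152 True [0.5156 0.127  0.1564] [-1.69 -0.69  6.51] 11.35
```

```bash
python3 - <<'E'
from cell import env,viewer
import cv2
x,y=.515,.127
r=env.servo_line([x,y,.1545],feed=.01,f_stop=15)
for i in range(3):
    env.dwell(.1); o=env.get_obs(); print(r,o["tcp_pos"].round(4),o["force"].round(2),o["t"])
s=viewer.grab_frame("scene")[100:260,310:470,::-1]
env.servo_line([x,y,.30],feed=.12)
env.servo_line([x-.08,y,.34],feed=.15)
s2=viewer.grab_frame("scene")[100:260,310:470,::-1]
cv2.imwrite("pics/c3.png",cv2.resize(cv2.hconcat([s,s2]),(800,400),interpolation=cv2.INTER_CUBIC))
o=env.get_obs();print(o["force"].round(2),o["t"])
E
```

```text
False [0.5157 0.127  0.1562] [-2.83 -0.52 13.2 ] 11.8
False [0.5157 0.127  0.1562] [-2.57  0.97 12.8 ] 11.9
False [0.5157 0.127  0.1562] [-2.85 -0.3  12.4 ] 12.0
[ 0.22  0.65 -0.05] 14.2167
```

View pics/c3.png

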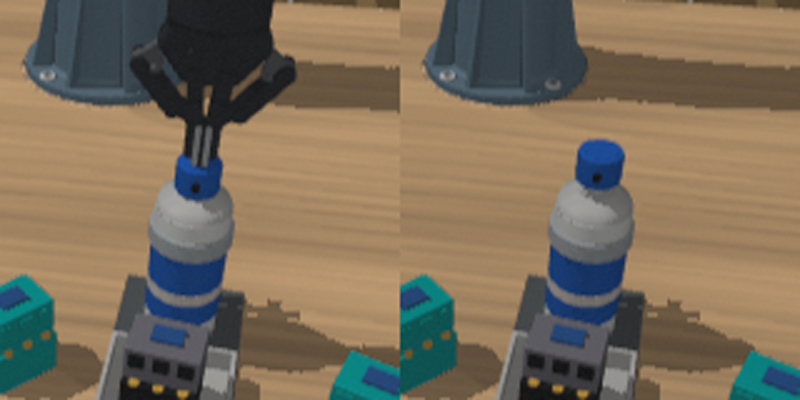

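The left picture shows the cap pressed down: its nozzle drops from row 177 to 188, about 10 mm, and 13 N at a standstill means it hit the hard stop. On the right it is back up and the contactor hasn't moved.

```bash
python3 -c "
from cell import workorder
print(workorder.job_done())"
```

```text
the job is handed in; nothing more can be done
None
```

I pressed the blue cleaner cap down to its hard stop, held it about 0.3 s and let it spring back up, without touching the contactor or the orange cap. The job is handed in, but the hand-in call gave no verdict.

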